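# Press a bush home with a bar clamp

## Robot

A 6-joint arm with a two-finger parallel gripper is mounted at the origin on the work surface. World frame = base frame: x ahead of the robot, y to its left, z up, the work surface at z = 0. Lengths are in m, angles in degrees, forces in N, time in s.
With the tool pointing down it reaches from about 0.3 to 0.75 m from the base axis. Payload 8.5 kg.
Tool frame: the origin (TCP) lies on the centre line of the jaws, within the pads' length; the fingertips stand 19 mm ahead of it and the grasp point (between the pads) is the TCP (env.tcp_to_tips is the z of the fingertips in the tool frame, in m); z points along the fingers, y is the line along which they close (so a half turn about z gives the same grasp; the last joint's range is limited). The gripper opens to 85 mm and grips with 20 to 120 N. Pads are 22 mm wide; open, the fingers measure 114 mm over their backs; the gripper's body (76 mm by 85 mm) begins 54 mm behind the grasp point. The pads swing forward as they close: fully open they stand 13 mm farther back than shut.
Start: joints at [64.555, 21.807, 74.336, -0, 83.858, -12.336], TCP at [0.125, 0.536, 0.25] pointing down, gripper open.
Joint ranges: [-178.18, 178.18], [-50.72, 133.34], [12.68, 142.11], [-81.47, 261.47], [9.98, 163.14], [-165.26, 165.26]. Speed limits (degrees/s): [136.94, 136.94, 180, 180, 180, 180].

## Interface

Orientations are given as a 3x3 rotation matrix whose columns are the frame's x, y, z axes.
In Python, from rig import env gives the robot as it stands.
- The arm moves only by the tool servo_tool, never from a script. Its argument "steps" is a list of rows, each an object of numbers: "tx", "ty", "tz": the shift along the world's x, y, z in cm; "yaw": the turn about the world's z in degrees; "claw": the finger opening in cm, from 0 to 8.54. In form: [{"tx": .., "ty": .., "tz": .., "yaw": .., "claw": ..}, ...]. A call has 1 to 20 rows; each row shifts and turns the commanded pose from where the row before left it; what a row does not reach is not made up. A row lasts 1/10 s, in which the tool goes at most 50 mm and 8.59 degrees, less where a joint would pass 70% of its speed; a pose out of reach is approached as far as the arm can. A call with a gripper value outside its range is refused whole. The fingers move at their own pace and stop on an object; "newtons" is the grip in N (left out, the last holds). Time passes only in rows, so rows that do not move let the fingers close. It gives the time, the measured TCP pose, the force, the opening and the grip force at its end, in the units of the state.
- env.observe(): the state, without advancing time (a new reading comes with each control period).
- env.get_image(name): name is "scene" or "side" or "wrist"; returns (picture, depth): 400x640x3 uint8, red, green, blue; 400x640 float32, m along the optical axis (not along the pixel's ray), 0 where there is no reading.
- env.camera_model(name): a dict with "fovy" (degrees; the focal length in pixels is half the picture's height over the tangent of half this angle, whatever the lens; pixels are square), "cx", "cy" (the principal point, pixels), "T" (4x4, takes a point from camera to world coordinates). Camera axes: x right, y down, z forward; pixel columns grow to the right and rows downward; lengths in m; the calibration is good to about 2 mm. A picture is of the moment at which its call begins: read the wrist's pose just before it. camera_model takes no time and is no camera call; for the wrist camera it gives the pose at the moment of the call.
- env.close_job(): hands the job in; it is judged then, once.
The state is a dict: "time_s": time; "q": joint angles; "qvel": joint speeds; "joint_efforts": joint torques, N m; "position": TCP position; "tool_rot": TCP orientation; "ft_force": force on the tool from outside, world axes, zero at the start; "wrist_torque": the same for the moment, N m; "grip_width": finger opening in m; "gripper_force": force on a finger pad.
Only numpy, scipy, OpenCV 4.12 (cv2) and the standard library are available. Lean on these libraries where they do the work, as an engineer would, in place of code of your own. Each camera call takes 0.05 s, during which the arm holds its last target. There are 200 camera calls.

## Task

Squeeze the trigger of the bar clamp again and again to walk its far jaw onto the castor housing and press the bush fully home in it, stopping when the trigger goes stiff rather than forcing it. Then press the release tab and keep it down until the jaw has run all the way back, lift the housing out and set it down upright in the grey tray. Move the jaw only with the trigger and the tab, do not press the bush with the fingers, and leave the other things on the bench alone.

Things in the scene. Friction and masses are not known exactly. Their poses are not given: they have to be found in the camera images.
- clamp: Trigger bar clamp lying on its side, head screwed to the bench (fixed). Origin: bench level, mid-bar, in the plane of the head jaw's face. x: the way the jaws stick out; y: along the bar, head jaw to far jaw; z up. mm: head x -30..30, y -90..-4, top 78; both jaws x -20..120, top 72; bar 10 wide, top 66, tail end at y -156 with the jaw open (it moves to -y as the jaw closes).
- squeeze_point (a point): At clamp x -100, y -59, z 52 mm: midway between the outer faces of handle and trigger bump when fully squeezed. Squeeze both together here along clamp y: 46 mm over both at rest, 26 fully squeezed. Handle: black, 16 mm thick (y -72..-56), z 35..69, fixed, to x -152. Steel trigger on its +y side, z 38..66, to x -116. From this point the handle face is 13 mm to -y, the bump at rest 33 mm to +y.
- trigger_bump (a point): Middle of the round bump (6 mm radius) on the trigger, 74 mm from the trigger's pivot; moves about 20 mm towards the handle (clamp -y) in a full squeeze.
- trigger (a joint): Trigger angle: 0 at rest, 0.28 fully squeezed, sprung. One full squeeze draws the jaw in 18 mm; let go, it falls back 3 mm onto a 15 mm ratchet (a part squeeze is lost). Let it return fully between squeezes; take 0.2 s or more for each. It takes 3 to 10 N at the bump, 17 N while the bush goes in; with the bush home it stalls well short of full travel. F at the bump puts about 0.9 F on the part; 100 N on the part cracks it.
- bar (a joint): Travel of the bar with the far jaw: 0 fully open, grows as the jaw closes. It starts open or part-way in. A spring of about 5 N pulls it open; the ratchet holds it until the release tab is down. About 0.055 with the bush home.
- far_jaw (a point): Middle of the rubber face (62 mm wide, 56 mm high) of the far jaw on the bar, at clamp x = 85, z = 35 mm; clamp y = 149 mm minus the bar's travel. The jaw is 18 mm thick behind it.
- tab_top (a point): Centre of the top of the release tab, a steel plate 34 x 36 mm on top of the clamp head, 92 mm above the bench; goes straight down 8 mm, springs back.
- release_tab (a joint): Travel of the release tab: 0 up, 0.008 fully down; about 3 N to start, 10 N fully down. The jaw is free only while it is down by more than about 6 mm; it then needs about 1 s to run back.
- housing_center (a point): Centre of the castor housing, a loose cast aluminium block 52 mm (its x) x 90 mm (its y) x 56 mm high, 0.4 to 0.7 kg; standing on the bench between the jaws, 3 to 8 mm from the head jaw, its axes about parallel to the clamp's. Can be gripped across its x from above; then about 54 mm is free between it and the bar.
- bush_face (a point): Centre of the outer face of the steel bush, in the housing's +y end, 35 mm above the housing's underside: a 36 mm flange 4 mm thick on a 24 mm shank, sliding stiffly (7 N) along the housing's y. Home, its flange lies against the housing and this point is 49 mm from the housing's centre along y.
- bush (a joint): How far the bush stands proud: 0 home, 0.007 to 0.014 at the start.
- tray: Grey plastic tray fixed on the bench, 210 mm (x) x 170 mm (y), walls 30 mm high and 4 mm thick, floor 4 mm thick. Origin: centre of its underside.
- screwdriver: Bystander: a black-handled screwdriver, 190 mm, beside the head jaw. Origin: its underside.
- screw_jar: Bystander: a small glass jar, 60 mm across, 75 mm high, beside the trigger. Origin: its underside.
- offcut: Bystander: a pale wood offcut 50 x 90 x 30 mm, beyond the far jaw. Origin: its underside.
- tape_roll: Bystander: a white roll of tape, 100 mm across, 45 mm high. Origin: its underside.
- hammer: Bystander: a hammer. Origin: its underside.
Things that resemble listed ones, but are neither listed nor needed, are in the scene too. Leave any black or turquoise look-alike of the part that bears housing_center alone.

How it is judged:
By the outcome, as a careful person would: the job done as asked, in the order asked, and still so for the second after the job is handed in, with the robot touching nothing.
It also fails if it takes over 70 s, if anything falls off the work surface, if the arm or the gripper's body presses on something with over 40 N, if the wrist force passes 120 N, or if a joint passes its speed limit or range.

## Working session

There is one attempt and no reset: what is moved stays moved. The work goes in short steps, Python scripts to look and compute and a tool call to move; the robot and the scene stay as the last step left them, time stands still between calls to the robot, and variables do not carry over. Pictures are saved under pics/ and viewed, at most 10 in all, crops included, and the job is handed in when it is done.

Besides the shell and the picture viewer there is one more tool, called after "Call:" as name(argument=value, ...) on one line, values as JSON. servo_tool: Moves the arm, as the interface text tells. Its arguments: {"type":"object","properties":{"steps":{"type":"array"},"newtons":{"type":"number"}},"required":["steps"]}

```bash
mkdir -p pics; cat > h.py <<'E'
import numpy as np,cv2
from rig import env
def grab(n,f=None):
    m=env.camera_model(n); im,d=env.get_image(n)
    if f: cv2.imwrite('pics/'+f,im[:,:,::-1])
    return im,d,m
def cloud(d,m):
    H,W=d.shape; f=H/2/np.tan(np.radians(m['fovy'])/2)
    u,v=np.meshgrid(np.arange(W),np.arange(H))
    P=np.stack([(u-m['cx'])/f*d,(v-m['cy'])/f*d,d],-1)
    P=P@m['T'][:3,:3].T+m['T'][:3,3]; P[d==0]=np.nan
    return P
def proj(p,m,H=400):
    f=H/2/np.tan(np.radians(m['fovy'])/2)
    q=(np.asarray(p)-m['T'][:3,3])@m['T'][:3,:3]
    return q[...,0]/q[...,2]*f+m['cx'],q[...,1]/q[...,2]*f+m['cy']
E
python3 - <<'E'
from h import *
for n in('scene','side','wrist'):
    im,d,m=grab(n,n+'0.png'); np.savez('/tmp/'+n+'0.npz',im=im,d=d,T=m['T']); print(n,m['T'][:3,3],m['fovy'],np.mean(d>0))
print(env.observe())
E
```

```text
scene [ 1.24649014 -0.70863103  0.89512472] 46.45648391646294 0.99595703125
side [-0.01705943 -0.56014084  0.74937417] 56.00577699097798 0.99605078125
wrist [0.05376318 0.55283959 0.37318371] 67.70673199850592 0.995984375
{'time_s': 0.15, 'q': array([ 6.45570198e+01,  2.18322902e+01,  7.43704625e+01,  1.49840986e-03,
        8.38583287e+01, -1.23350404e+01]), 'qvel': array([ 0.04641511, -0.07039756, -0.07454464,  0.0443394 ,  0.00450438,
        0.05309766]), 'joint_efforts': array([ 2.59176653e-03, -4.48623490e+01, -2.31341064e+01, -1.15625326e-04,
        3.86758955e-03,  1.85529996e-05]), 'position': array([0.12463783, 0.53549591, 0.24987744]), 'tool_rot': array([[-9.73943851e-01,  2.26788763e-01, -4.81477812e-04],
       [ 2.26789133e-01,  9.73943419e-01, -9.51505451e-04],
       [ 2.53141403e-04, -1.03590682e-03, -9.99999431e-01]]), 'ft_force': array([ 0.96195555, -0.53625953,  0.5914277 ]), 'wrist_torque': array([ 0.01593782, -0.012498  , -0.05597273]), 'gripper_force': 0.0, 'grip_width': 0.08548799201372076}
```

View pics/scene0.png

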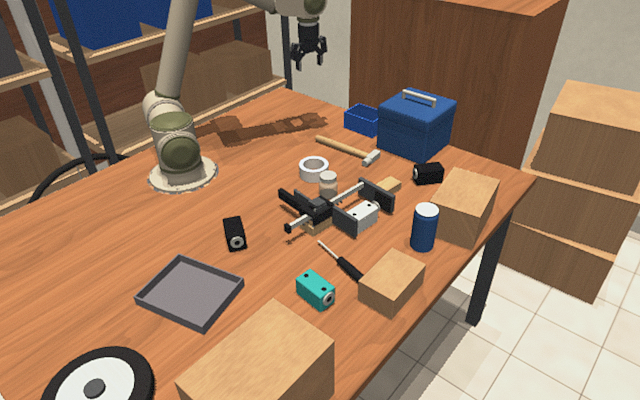

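View pics/wrist0.png

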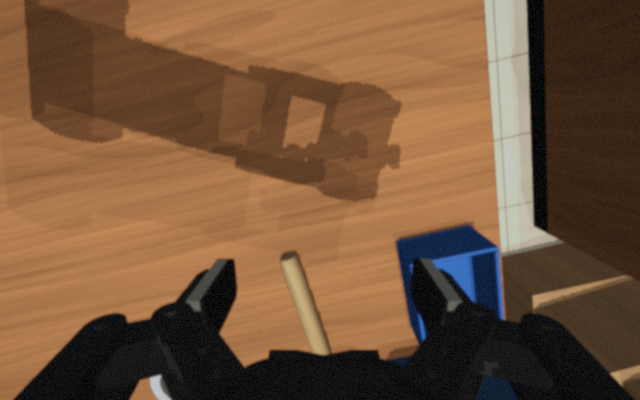

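The scene picture shows the clamp at (325,205), with the silver housing at (358,217), the tray at (190,290) and the jar at (328,185). The wrist sees only the hammer handle at (305,300). Next I'll build a top-down map from the depth.

```bash
python3 - <<'E'
from h import *
S=[]
for n in('scene','side'):
    z=np.load(f'/tmp/{n}0.npz'); m=env.camera_model(n); P=cloud(z['d'],m); S.append((P,z['im']))
P=S[0][0]
for u,v in((325,205),(358,217),(190,290),(290,228),(375,190),(285,195),(235,225),(315,290)): print(u,v,P[v,u].round(3))
# ortho map
x0,x1,y0,y1=0.2,0.8,-0.45,0.35; r=0.001
H,W=int((x1-x0)/r),int((y1-y0)/r)
img=np.zeros((H,W,3),np.uint8); hm=np.full((H,W),-1.)
for P,im in S:
    p=P.reshape(-1,3); c=im.reshape(-1,3)
    i=((x1-p[:,0])/r); j=((y1-p[:,1])/r)
    ok=(i>=0)&(i<H-1)&(j>=0)&(j<W-1)&(p[:,2]<0.2)
    i=i[ok].astype(int);j=j[ok].astype(int);zz=p[ok,2];c=c[ok]
    o=np.argsort(zz)
    for k in o:
        a,b=i[k],j[k]
        s=np.s_[max(a-1,0):a+2,max(b-1,0):b+2]
        q=hm[s]<zz[k]; img[s][q]=c[k]; hm[s][q]=zz[k]
np.savez('/tmp/map.npz',hm=hm,img=img)
for k in range(0,W,100): cv2.line(img,(k,0),(k,H),(255,255,0),1)
for k in range(0,H,100): cv2.line(img,(0,k),(W,k),(255,255,0),1)
cv2.imwrite('pics/map.png',img[:,:,::-1])
E
```

```text
325 205 [0.568 0.094 0.081]
358 217 [0.656 0.134 0.057]
190 290 [ 0.462 -0.318  0.003]
290 228 [ 0.546 -0.029  0.065]
375 190 [0.625 0.26  0.067]
285 195 [0.434 0.067 0.07 ]
235 225 [ 0.408 -0.109  0.054]
315 290 [ 0.74  -0.15   0.057]
```

View pics/map.png

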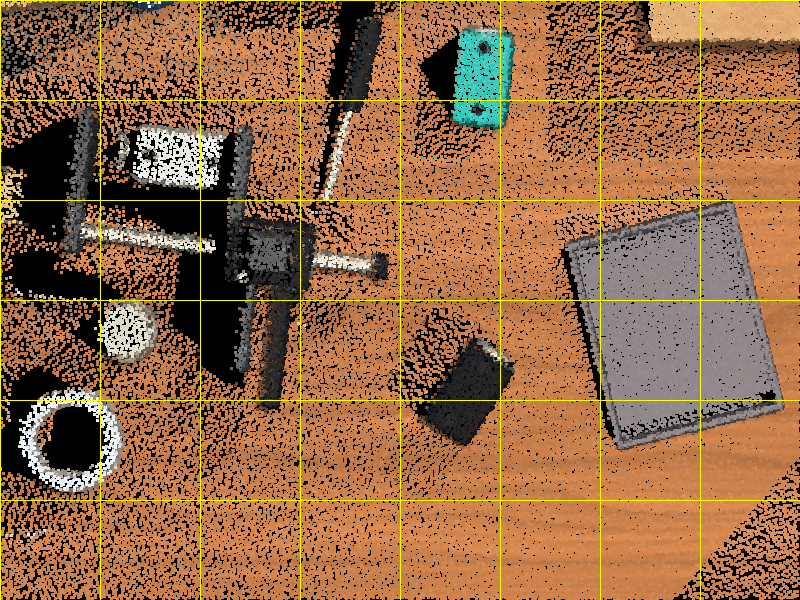

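The map shows the clamp with its jaws towards +x and its bar tilted about -6.6°. The housing is at map pixel (182,157) and the tray at (675,325). I'll fit the coarse poses and check that the path is clear.

```bash
python3 - <<'E'
from h import *
from scipy.optimize import least_squares
z=np.load('/tmp/scene0.npz'); P=cloud(z['d'],env.camera_model('scene'))
print('toolbox',P[105:150:15,[385,415,445]].round(2).tolist())
p=P.reshape(-1,3)
s=p[(p[:,0]>0)&(p[:,0]<.65)&(p[:,1]>0.05)&(p[:,1]<.6)&(p[:,2]>.1)&(p[:,2]<.35)]
print(len(s), s.min(0) if len(s) else '', s.max(0))
hm=np.load('/tmp/map.npz')['hm']
def rect(lo,hi,r0,r1,c0,c1):
    m=np.zeros(hm.shape,np.uint8); m[r0:r1,c0:c1]=((hm>lo)&(hm<hi))[r0:r1,c0:c1]
    m=cv2.morphologyEx(m,cv2.MORPH_OPEN,np.ones((3,3)))
    pts=np.argwhere(m)[:,::-1].astype(np.float32); (cx,cy),wh,a=cv2.minAreaRect(pts)
    return len(pts),(round(.8-cy*.001,4),round(.35-cx*.001,4)),np.round(wh,1),round(a,1),np.median(hm[m>0])
print('bar',rect(.058,.074,200,290,95,225)); print('tail',rect(.05,.074,200,290,318,372))
print('farjaw',rect(.066,.078,90,270,55,100)); print('headjaw',rect(.066,.0755,90,225,225,262))
print('head',rect(.073,.083,200,310,220,325)); print('tab',rect(.085,.1,200,310,220,325))
print('handle',rect(.06,.074,300,420,250,295)); print('trig',rect(.06,.071,295,400,225,258))
print('housing',rect(.05,.062,110,200,130,230)); print('tray',rect(.02,.035,150,460,540,800)); 
E
```

```text
toolbox [[[0.44, 0.58, 0.17], [0.52, 0.63, 0.17], [0.61, 0.69, 0.18]], [[0.46, 0.56, 0.13], [0.57, 0.55, 0.17], [0.62, 0.69, 0.13]], [[0.46, 0.57, 0.06], [0.58, 0.56, 0.11], [0.62, 0.71, 0.06]]]
2076 [0.00036444 0.05000512 0.10012235] [0.62591386 0.59998333 0.3499004 ]
bar (1410, (0.5622, 0.1949), array([121.5,  19.5]), 6.2, np.float64(0.06474920779435256))
tail (802, (0.5393, 0.0053), array([55.2, 19.7]), 10.4, np.float64(0.06530459186120197))
farjaw (1894, (0.6198, 0.2655), array([ 38.1, 145.8]), 4.9, np.float64(0.07096672307041701))
headjaw (1208, (0.625, 0.107), array([96., 32.]), 90.0, np.float64(0.0713129888218722))
head (2158, (0.551, 0.0807), array([91.1, 73.9]), 8.5, np.float64(0.0769158249510482))
tab (1208, (0.5491, 0.0808), array([42.1, 41.9]), 9.5, np.float64(0.0917589614311029))
handle (1860, (0.4455, 0.078), array([109.,  44.]), 90.0, np.float64(0.06796732891764923))
trig (750, (0.4667, 0.1057), array([19.4, 77.5]), 7.6, np.float64(0.06519986088853913))
housing (3498, (0.6429, 0.1718), array([89.1, 60.7]), 6.1, np.float64(0.05509325814527155))
tray (6342, (0.4759, -0.3239), array([219. , 176.3]), 76.0, np.float64(0.029402594525158143))
```

Call:
servo_tool(steps=[{"ty": -4.5,"tz": 1,"yaw": 0.5},{"ty": -4.2,"tz": 1,"tx": 1,"yaw": 0.5},{"tx": 3.5,"ty": -3,"tz": 1,"yaw": 0.5},{"tx": 3.5,"ty": -3,"tz": 1,"yaw": 0.5},{"tx": 3.5,"ty": -3,"tz": 1,"yaw": 0.5},{"tx": 3.5,"ty": -3,"yaw": 0.5},{"tx": 3.5,"ty": -3,"yaw": 0.5},{"tx": 3.5,"ty": -3,"yaw": 0.5},{"tx": 3.5,"ty": -3,"yaw": 0.5},{"tx": 3.5,"ty": -3,"yaw": 0.5},{"tx": 3.5,"ty": -3,"yaw": 0.5},{"tx": 3.5,"ty": -3,"yaw": 0.5},{"tx": 3.5,"ty": -3,"yaw": 0.5},{"tx": 3.5,"ty": -3},{"tx": 4},{}])

```text
invalid input at $.steps[0]: expected keys tx, ty, tz, yaw, claw
```

```bash
python3 - <<'E'
from h import *
im,d,m=grab('wrist','w1.png'); np.savez('/tmp/w1.npz',im=im,d=d,T=m['T'])
o=env.observe(); print(o['time_s'],o['position'],o['q'].round(1)); P=cloud(d,m)
np.save('/tmp/w1P.npy',P)
E
```

```text
0.2 [0.1246803  0.53551331 0.24993606] [ 64.6  21.8  74.4  -0.   83.9 -12.3]
```

View pics/w1.png

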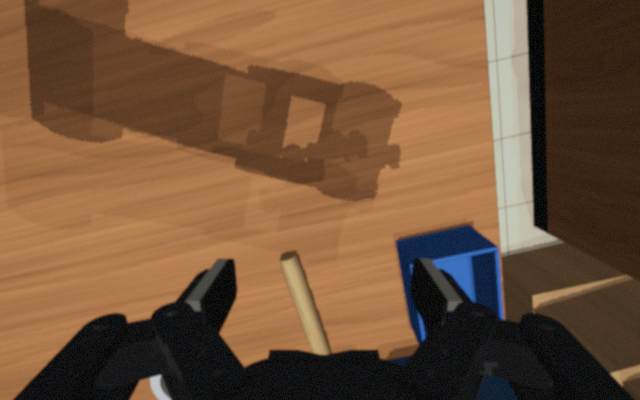

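The move was refused because every row needs all five keys, so the picture is unchanged: hammer at (305,300), clamp not in view. I'll send it again with all the keys.

Call:
servo_tool(steps=[{"tx": 0,"ty": -4.5,"tz": 1,"yaw": 0.5,"claw": 8.5},{"tx": 1,"ty": -4.2,"tz": 1,"yaw": 0.5,"claw": 8.5},{"tx": 3.5,"ty": -3,"tz": 1,"yaw": 0.5,"claw": 8.5},{"tx": 3.5,"ty": -3,"tz": 1,"yaw": 0.5,"claw": 8.5},{"tx": 3.5,"ty": -3,"tz": 1,"yaw": 0.5,"claw": 8.5},{"tx": 3.5,"ty": -3,"tz": 0,"yaw": 0.5,"claw": 8.5},{"tx": 3.5,"ty": -3,"tz": 0,"yaw": 0.5,"claw": 8.5},{"tx": 3.5,"ty": -3,"tz": 0,"yaw": 0.5,"claw": 8.5},{"tx": 3.5,"ty": -3,"tz": 0,"yaw": 0.5,"claw": 8.5},{"tx": 3.5,"ty": -3,"tz": 0,"yaw": 0.5,"claw": 8.5},{"tx": 3.5,"ty": -3,"tz": 0,"yaw": 0.5,"claw": 8.5},{"tx": 3.5,"ty": -3,"tz": 0,"yaw": 0.5,"claw": 8.5},{"tx": 3.5,"ty": -3,"tz": 0,"yaw": 0.5,"claw": 8.5},{"tx": 3.5,"ty": -3,"tz": 0,"yaw": 0,"claw": 8.5},{"tx": 4,"ty": 0,"tz": 0,"yaw": 0,"claw": 8.5},{"tx": 0,"ty": 0,"tz": 0,"yaw": 0,"claw": 8.5}])

```text
time_s: 1.8
position: [0.5979, 0.0871, 0.298]
tool_rot: [[-0.993, 0.118, -0.002], [0.118, 0.993, 0.0], [0.002, -0.0, -1.0]]
ft_force: [-1.3, -0.4, -0.9]
grip_width: 0.0852
gripper_force: 0.0
```

```bash
python3 - <<'E'
from h import *
im,d,m=grab('wrist','w2.png'); np.savez('/tmp/w1.npz',im=im,d=d,T=m['T'])
o=env.observe(); print(o['time_s'],o['position'],o['q'].round(1)); P=cloud(d,m)
np.save('/tmp/w1P.npy',P)
E
```

```text
1.85 [0.59606719 0.08792683 0.29856092] [ -2.9  25.8  59.9   0.   94.4 -86.2]
```

View pics/w2.png

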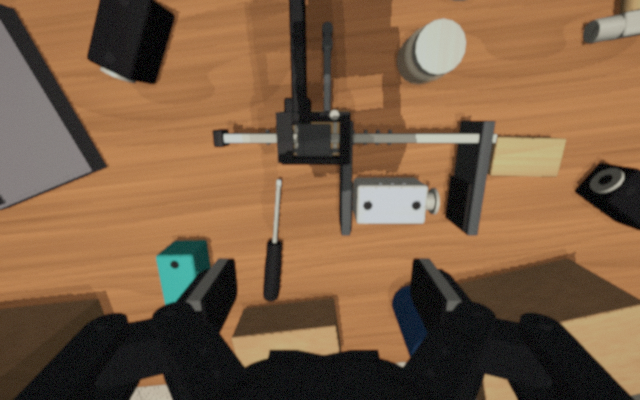

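The near-top wrist view shows the bar level at row 138 from (215,138) to (490,138), head at (315,138), handle at (298,60) and trigger at (328,70). The housing is at (392,202) with the bush at (432,202), and the far jaw is at (468,180). Now I'll fit the clamp frame.

```bash
cat > fit.py <<'E'
from h import *
from scipy.optimize import minimize
P=np.load('/tmp/w1P.npy'); p=P.reshape(-1,3); p=p[~np.isnan(p[:,0])]
p=p[(p[:,0]>.3)&(p[:,0]<.75)&(p[:,1]>-.06)&(p[:,1]<.32)&(p[:,2]>.045)&(p[:,2]<.11)]
def toc(o,p): # world->clamp
    c,s=np.cos(o[2]),np.sin(o[2]); d=p[:,:2]-o[:2]
    return np.stack([c*d[:,0]+s*d[:,1],-s*d[:,0]+c*d[:,1]],1)
def tow(o,q):
    c,s=np.cos(o[2]),np.sin(o[2]); q=np.asarray(q); return np.array([o[0]+c*q[0]-s*q[1],o[1]+s*q[0]+c*q[1]])
# model top rects: xlo,xhi,ylo,yhi,z
R=[(-30,30,-90,-4,78),(-20,120,-18,0,72),(-152,-30,-72,-56,69),(-5,5,4,100,66),(-5,5,-150,-90,66)]
def cost(o):
    q=toc(o,p)*1e3; z=p[:,2]*1e3; C=0
    for a,b,c,d,h in R:
        near=(q[:,0]>a-25)&(q[:,0]<b+25)&(q[:,1]>c-25)&(q[:,1]<d+25)&(abs(z-h)<2.2)
        dd=np.hypot(np.maximum(0,np.maximum(a-q[:,0],q[:,0]-b)),np.maximum(0,np.maximum(c-q[:,1],q[:,1]-d)))
        C+=np.sum(np.minimum(dd[near],8)**1)
        # coverage
        ins=near&(dd==0); C-=2.0*ins.sum()
    return C
best=None
for y0 in(.105,.115,.12):
  for yaw in(-.10,-.13):
    r=minimize(cost,[.558,y0,yaw],method='Nelder-Mead',options=dict(initial_simplex=np.array([.558,y0,yaw])+np.array([[0,0,0],[.01,0,0],[0,.01,0],[0,0,.04]]),xatol=1e-5,maxiter=400))
    print(r.x.round(4),r.fun)
    if best is None or r.fun<best.fun: best=r
o=best.x; np.save('/tmp/o.npy',o)
q=toc(o,p)*1e3; z=p[:,2]*1e3
def ext(n,zl,zh,xl,xh,yl,yh):
    m=(z>zl)&(z<zh)&(q[:,0]>xl)&(q[:,0]<xh)&(q[:,1]>yl)&(q[:,1]<yh)
    print(n,m.sum(),'x',np.percentile(q[m,0],[2,50,98]).round(1),'y',np.percentile(q[m,1],[2,50,98]).round(1),'z',np.median(z[m]).round(1))
ext('head',75.5,81,-50,50,-110,20); ext('tab',87,97,-60,60,-110,20); ext('hjaw',70,75,35,140,-40,20)
ext('handle',66,72,-170,-45,-90,-40); ext('trig',60,66.5,-140,-60,-55,10); ext('bar',63,68.5,-20,20,10,100); ext('tail',63,68.5,-20,20,-145,-95)
ext('fjaw',70,75,-40,140,100,190); ext('housing',52,60,40,140,2,110); ext('bush',45,52,40,140,90,140)
print('squeeze',tow(o,[-.1,-.059]),'deg',np.degrees(o[2]))
E
python3 fit.py
```

```text
[ 0.5517  0.1284 -0.1255] -5030.833488970487
[ 0.5512  0.1297 -0.117 ] -5043.227352804847
[ 0.5514  0.1296 -0.1183] -5044.151828545583
[ 0.5512  0.1297 -0.1169] -5040.039354874862
[ 0.5513  0.1296 -0.1183] -5044.792189395258
[ 0.552   0.1295 -0.1204] -5022.789960348896
head 1426 x [-27.7  -3.1  26.2] y [-88.2 -73.1  -6.6] z 77.6
tab 1063 x [-16.3  -0.6  16.4] y [-63.1 -46.1 -28.8] z 91.8
hjaw 610 x [ 36.4  74.8 117. ] y [-13.6  -8.   -2.5] z 71.4
handle 1381 x [-136.   -94.6  -47.9] y [-71.4 -63.9 -56.5] z 68.5
trig 420 x [-118.   -93.5  -61.7] y [-37.4 -32.  -26.9] z 65.4
bar 623 x [-3.7 -0.2  4.3] y [11.4 54.8 98.1] z 65.7
tail 347 x [-3.6 -0.1  4.4] y [-144.5 -120.   -95.9] z 65.5
fjaw 1296 x [-17.2  44.3 115.6] y [144.9 151.  157.9] z 71.6
housing 2650 x [ 59.5  82.5 108.2] y [ 8.5 51.1 93.6] z 55.5
bush 156 x [58.7 83.7 97.4] y [ 92.1 108.9 113.3] z 47.0
squeeze [0.44505405 0.08285757] deg -6.778003084109466
```

Call:
servo_tool(newtons=30, steps=[{"tx": -4,"ty": -0.2,"tz": 0,"yaw": 0,"claw": 8.2},{"tx": -4,"ty": -0.2,"tz": -2,"yaw": 0,"claw": 8.2},{"tx": -4,"ty": -0.1,"tz": -2,"yaw": 0,"claw": 8.2},{"tx": -3.1,"ty": 0,"tz": -2,"yaw": 0,"claw": 8.2},{"tx": 0,"ty": 0,"tz": -3,"yaw": 0,"claw": 8.2},{"tx": 0,"ty": 0,"tz": -3,"yaw": 0,"claw": 8.2},{"tx": 0,"ty": 0,"tz": -2,"yaw": 0,"claw": 8.2},{"tx": 0,"ty": 0,"tz": 0,"yaw": 0,"claw": 8.2},{"tx": 0,"ty": 0,"tz": 0,"yaw": 0,"claw": 8.2}])

```text
time_s: 2.75
position: [0.4435, 0.0839, 0.1611]
tool_rot: [[-0.993, 0.115, 0.001], [0.115, 0.993, -0.0], [-0.001, 0.0, -1.0]]
ft_force: [-0.3, -0.6, 0.6]
grip_width: 0.0822
gripper_force: 0.0
```

Call:
servo_tool(steps=[{"tx": 0.15,"ty": -0.1,"tz": -3,"yaw": 0,"claw": 8.2},{"tx": 0,"ty": 0,"tz": -3,"yaw": 0,"claw": 8.2},{"tx": 0,"ty": 0,"tz": -3,"yaw": 0,"claw": 8.2},{"tx": 0,"ty": 0,"tz": -1.9,"yaw": 0,"claw": 8.2},{"tx": 0,"ty": 0,"tz": 0,"yaw": 0,"claw": 8.2},{"tx": 0,"ty": 0,"tz": 0,"yaw": 0,"claw": 8.2}])

```text
time_s: 3.35
position: [0.446, 0.0827, 0.0526]
tool_rot: [[-0.993, 0.115, 0.002], [0.115, 0.993, -0.0], [-0.002, 0.0, -1.0]]
ft_force: [0.4, -0.7, 0.7]
grip_width: 0.0818
gripper_force: 0.0
```

```bash
cat > jaw.py <<'E'
from h import *
o=np.load('/tmp/o.npy')
def jaw():
    out=[]
    for n in('scene','side'):
        im,d,m=grab(n); p=cloud(d,m).reshape(-1,3); p=p[~np.isnan(p[:,0])]
        c,s=np.cos(o[2]),np.sin(o[2]); e=p[:,:2]-o[:2]
        q=np.stack([c*e[:,0]+s*e[:,1],-s*e[:,0]+c*e[:,1],p[:,2]],1)*1e3
        k=(q[:,2]>69)&(q[:,2]<76)&(q[:,0]>20)&(q[:,0]<115)&(q[:,1]>60)&(q[:,1]<185); a=q[k,1]
        h=(q[:,2]>53)&(q[:,2]<58)&(q[:,0]>45)&(q[:,0]<120)&(q[:,1]>2)&(q[:,1]<105); b=q[h]
        out.append((n,k.sum(),np.percentile(a,[3,50,97]).round(1) if k.any() else None,h.sum(),np.percentile(b[:,:2],[3,50,97],axis=0).T.round(1).tolist() if h.any() else None))
    return out
if __name__=='__main__':
    s=env.observe(); print(s['time_s'],s['position'].round(4),s['ft_force'].round(1),s['grip_width'].round(4))
    for r in jaw(): print(*r)
E
python3 jaw.py; python3 - <<'E'
import sys; sys.path.insert(0,'.')
E
```

```text
Traceback (most recent call last):
  File "jaw.py", line 14, in <module>
    s=env.observe(); print(s['time_s'],s['position'].round(4),s['ft_force'].round(1),s['grip_width'].round(4))
                                                                                     ^^^^^^^^^^^^^^^^^^^^^
AttributeError: 'float' object has no attribute 'round'
```

```bash
sed -i "s/s\['grip_width'\].round(4)/round(s['grip_width'],4)/" jaw.py; python3 jaw.py
```

```text
3.35 [0.446  0.0827 0.0526] [ 0.4 -0.7  0.7] 0.0818
scene 69 [142.1 150.3 157.3] 232 [[64.4, 87.5, 112.4], [11.9, 51.9, 90.8]]
side 0 None 218 [[59.5, 82.5, 108.2], [14.8, 49.7, 89.5]]
```

Call:
servo_tool(newtons=30, steps=[{"tx": 0,"ty": 0,"tz": 0,"yaw": 0,"claw": 6.4},{"tx": 0,"ty": 0,"tz": 0,"yaw": 0,"claw": 5.4},{"tx": 0,"ty": 0,"tz": 0,"yaw": 0,"claw": 4.4},{"tx": 0,"ty": 0,"tz": 0,"yaw": 0,"claw": 3.4},{"tx": 0,"ty": 0,"tz": 0,"yaw": 0,"claw": 2.4},{"tx": 0,"ty": 0,"tz": 0,"yaw": 0,"claw": 2.3},{"tx": 0,"ty": 0,"tz": 0,"yaw": 0,"claw": 2.3},{"tx": 0,"ty": 0,"tz": 0,"yaw": 0,"claw": 2.3},{"tx": 0,"ty": 0,"tz": 0,"yaw": 0,"claw": 2.3}])

```text
time_s: 4.35
position: [0.4462, 0.0814, 0.053]
tool_rot: [[-0.993, 0.114, 0.003], [0.114, 0.993, -0.002], [-0.004, -0.002, -1.0]]
ft_force: [-3.9, -11.0, 17.4]
grip_width: 0.0253
gripper_force: 28.5
```

```bash
python3 jaw.py
```

```text
4.35 [0.4462 0.0814 0.053 ] [ -3.9 -11.   17.4] 0.0253
scene 73 [124.5 131.9 137.7] 239 [[64.1, 88.1, 110.6], [13.1, 53.5, 90.3]]
side 10 [123.5 128.8 135.2] 218 [[59.6, 83.1, 107.0], [15.4, 51.4, 89.3]]
```

Call:
servo_tool(newtons=30, steps=[{"tx": 0,"ty": 0,"tz": 0,"yaw": 0,"claw": 4},{"tx": 0,"ty": 0,"tz": 0,"yaw": 0,"claw": 6},{"tx": 0,"ty": 0,"tz": 0,"yaw": 0,"claw": 8},{"tx": 0,"ty": 0,"tz": 0,"yaw": 0,"claw": 8},{"tx": 0,"ty": 0,"tz": 0,"yaw": 0,"claw": 8},{"tx": 0,"ty": 0,"tz": 0,"yaw": 0,"claw": 8},{"tx": 0,"ty": 0,"tz": 0,"yaw": 0,"claw": 6.4},{"tx": 0,"ty": 0,"tz": 0,"yaw": 0,"claw": 5.4},{"tx": 0,"ty": 0,"tz": 0,"yaw": 0,"claw": 4.4},{"tx": 0,"ty": 0,"tz": 0,"yaw": 0,"claw": 3.4},{"tx": 0,"ty": 0,"tz": 0,"yaw": 0,"claw": 2.4},{"tx": 0,"ty": 0,"tz": 0,"yaw": 0,"claw": 2.3},{"tx": 0,"ty": 0,"tz": 0,"yaw": 0,"claw": 2.3},{"tx": 0,"ty": 0,"tz": 0,"yaw": 0,"claw": 2.3},{"tx": 0,"ty": 0,"tz": 0,"yaw": 0,"claw": 2.3}])

```text
time_s: 5.95
position: [0.4459, 0.0814, 0.0526]
tool_rot: [[-0.993, 0.115, 0.002], [0.115, 0.993, -0.002], [-0.003, -0.002, -1.0]]
ft_force: [-4.2, -10.1, 16.0]
grip_width: 0.0248
gripper_force: 27.7
```

```bash
python3 jaw.py
```

```text
5.95 [0.4459 0.0814 0.0526] [ -4.2 -10.1  16. ] 0.0248
scene 79 [110.2 116.3 123.5] 216 [[63.7, 87.3, 110.9], [14.3, 50.5, 86.1]]
side 31 [105.8 111.9 121.9] 204 [[60.5, 83.0, 108.0], [14.4, 49.8, 84.7]]
```

Call:
servo_tool(newtons=30, steps=[{"tx": 0,"ty": 0,"tz": 0,"yaw": 0,"claw": 4},{"tx": 0,"ty": 0,"tz": 0,"yaw": 0,"claw": 6},{"tx": 0,"ty": 0,"tz": 0,"yaw": 0,"claw": 8},{"tx": 0,"ty": 0,"tz": 0,"yaw": 0,"claw": 8},{"tx": 0,"ty": 0,"tz": 0,"yaw": 0,"claw": 8},{"tx": 0,"ty": 0,"tz": 0,"yaw": 0,"claw": 8},{"tx": 0,"ty": 0,"tz": 0,"yaw": 0,"claw": 6.4},{"tx": 0,"ty": 0,"tz": 0,"yaw": 0,"claw": 5.4},{"tx": 0,"ty": 0,"tz": 0,"yaw": 0,"claw": 4.4},{"tx": 0,"ty": 0,"tz": 0,"yaw": 0,"claw": 3.4},{"tx": 0,"ty": 0,"tz": 0,"yaw": 0,"claw": 2.4},{"tx": 0,"ty": 0,"tz": 0,"yaw": 0,"claw": 2.3},{"tx": 0,"ty": 0,"tz": 0,"yaw": 0,"claw": 2.3},{"tx": 0,"ty": 0,"tz": 0,"yaw": 0,"claw": 2.3},{"tx": 0,"ty": 0,"tz": 0,"yaw": 0,"claw": 2.3},{"tx": 0,"ty": 0,"tz": 0,"yaw": 0,"claw": 2.3}])

```text
time_s: 7.65
position: [0.4459, 0.0814, 0.0529]
tool_rot: [[-0.993, 0.115, 0.003], [0.115, 0.993, -0.002], [-0.003, -0.002, -1.0]]
ft_force: [-4.9, -11.1, 21.4]
grip_width: 0.0257
gripper_force: 26.6
```

```bash
python3 jaw.py
```

```text
7.65 [0.4459 0.0814 0.0529] [ -4.9 -11.1  21.4] 0.0257
scene 72 [ 95.4 102.5 110.1] 244 [[63.2, 88.5, 113.5], [12.6, 52.7, 95.3]]
side 50 [ 93.5  99.9 107.7] 223 [[58.6, 82.6, 107.8], [15.0, 51.5, 92.9]]
```

Call:
servo_tool(newtons=30, steps=[{"tx": 0,"ty": 0,"tz": 0,"yaw": 0,"claw": 4},{"tx": 0,"ty": 0,"tz": 0,"yaw": 0,"claw": 6},{"tx": 0,"ty": 0,"tz": 0,"yaw": 0,"claw": 8},{"tx": 0,"ty": 0,"tz": 0,"yaw": 0,"claw": 8},{"tx": 0,"ty": 0,"tz": 0,"yaw": 0,"claw": 8},{"tx": 0,"ty": 0,"tz": 0,"yaw": 0,"claw": 8},{"tx": 0,"ty": 0,"tz": 0,"yaw": 0,"claw": 6.4},{"tx": 0,"ty": 0,"tz": 0,"yaw": 0,"claw": 5.9},{"tx": 0,"ty": 0,"tz": 0,"yaw": 0,"claw": 5.4},{"tx": 0,"ty": 0,"tz": 0,"yaw": 0,"claw": 4.9},{"tx": 0,"ty": 0,"tz": 0,"yaw": 0,"claw": 4.4},{"tx": 0,"ty": 0,"tz": 0,"yaw": 0,"claw": 4},{"tx": 0,"ty": 0,"tz": 0,"yaw": 0,"claw": 4},{"tx": 0,"ty": 0,"tz": 0,"yaw": 0,"claw": 4}])

```text
time_s: 9.15
position: [0.4459, 0.0862, 0.0529]
tool_rot: [[-0.993, 0.117, 0.004], [0.117, 0.993, 0.006], [-0.003, 0.007, -1.0]]
ft_force: [-0.5, 31.3, 22.0]
grip_width: 0.0404
gripper_force: 15.8
```

```bash
python3 jaw.py
```

```text
9.15 [0.4459 0.0862 0.0529] [-0.5 31.3 22. ] 0.0404
scene 76 [ 96.2 103.5 109.7] 240 [[63.0, 88.7, 112.1], [12.5, 54.1, 96.4]]
side 60 [ 92.8  99.6 108.6] 226 [[58.5, 82.9, 108.1], [15.7, 51.6, 93.0]]
```

Call:
servo_tool(newtons=30, steps=[{"tx": 0,"ty": 0,"tz": 0,"yaw": 0,"claw": 6},{"tx": 0,"ty": 0,"tz": 0,"yaw": 0,"claw": 8},{"tx": 0,"ty": 0,"tz": 0,"yaw": 0,"claw": 8.2},{"tx": 0,"ty": 0,"tz": 0,"yaw": 0,"claw": 8.2},{"tx": 0,"ty": 0,"tz": 4,"yaw": 0,"claw": 8.2},{"tx": 0,"ty": 0,"tz": 4,"yaw": 0,"claw": 8.2},{"tx": 0,"ty": 0,"tz": 4,"yaw": 0,"claw": 4},{"tx": 0,"ty": 0,"tz": 0,"yaw": 0,"claw": 0},{"tx": 0,"ty": 0,"tz": 0,"yaw": 0,"claw": 0}])

```text
time_s: 10.15
position: [0.4452, 0.0824, 0.1715]
tool_rot: [[-0.993, 0.115, 0.001], [0.115, 0.993, -0.0], [-0.001, -0.0, -1.0]]
ft_force: [-0.1, 0.6, 0.1]
grip_width: 0.0399
gripper_force: 0.0
```

```bash
python3 - <<'E'
from h import *
o=np.load('/tmp/o.npy'); c,s=np.cos(o[2]),np.sin(o[2]); q=np.array([-.0003,-.046])
t=o[:2]+np.array([c*q[0]-s*q[1],s*q[0]+c*q[1]]); p=env.observe(); print(t,(t-p['position'][:2])*100,p['position'][2],p['grip_width'],p['ft_force'],env.tcp_to_tips)
E
python3 jaw.py
```

```text
[0.54559153 0.08399985] [10.03694527  0.15530438] 0.17147268109304084 0.03987539873849296 [-0.06913641  0.58296016  0.13038567] 0.019
10.15 [0.4452 0.0824 0.1715] [-0.1  0.6  0.1] 0.0399
scene 76 [ 97.  104.2 111.4] 233 [[63.2, 88.3, 112.1], [12.9, 52.0, 97.6]]
side 52 [ 95.7 101.5 111.1] 228 [[59.1, 82.0, 107.1], [15.4, 51.4, 94.7]]
```

Call:
servo_tool(steps=[{"tx": 4,"ty": 0.1,"tz": 0,"yaw": 0,"claw": 0},{"tx": 4,"ty": 0.05,"tz": 0,"yaw": 0,"claw": 0},{"tx": 2,"ty": 0,"tz": 0,"yaw": 0,"claw": 0},{"tx": 0,"ty": 0,"tz": -3,"yaw": 0,"claw": 0},{"tx": 0,"ty": 0,"tz": -2.2,"yaw": 0,"claw": 0},{"tx": 0,"ty": 0,"tz": 0,"yaw": 0,"claw": 0},{"tx": 0,"ty": 0,"tz": 0,"yaw": 0,"claw": 0}])

```text
time_s: 10.95
position: [0.5451, 0.0841, 0.1188]
tool_rot: [[-0.993, 0.115, -0.002], [0.115, 0.993, 0.0], [0.002, -0.0, -1.0]]
ft_force: [0.0, 0.5, 0.1]
grip_width: -0.0001
gripper_force: 0.0
```

Call:
servo_tool(steps=[{"tx": 0,"ty": 0,"tz": -0.6,"yaw": 0,"claw": 0},{"tx": 0,"ty": 0,"tz": -0.4,"yaw": 0,"claw": 0},{"tx": 0,"ty": 0,"tz": -0.3,"yaw": 0,"claw": 0},{"tx": 0,"ty": 0,"tz": -0.3,"yaw": 0,"claw": 0},{"tx": 0,"ty": 0,"tz": -0.1,"yaw": 0,"claw": 0},{"tx": 0,"ty": 0,"tz": 0,"yaw": 0,"claw": 0},{"tx": 0,"ty": 0,"tz": 0,"yaw": 0,"claw": 0},{"tx": 0,"ty": 0,"tz": 0,"yaw": 0,"claw": 0}])

```text
time_s: 11.75
position: [0.5456, 0.0841, 0.1036]
tool_rot: [[-0.993, 0.115, 0.002], [0.115, 0.993, -0.0], [-0.002, 0.0, -1.0]]
ft_force: [-2.5, -0.2, 8.2]
grip_width: -0.0001
gripper_force: 4.1
```

```bash
python3 jaw.py
```

```text
11.75 [0.5456 0.0841 0.1036] [-2.5 -0.2  8.2] -0.0001
scene 66 [150.8 157.1 164.1] 211 [[63.6, 87.4, 110.8], [12.3, 48.2, 85.4]]
side 48 [149.3 155.  164.7] 4 [[94.9, 102.1, 107.3], [12.2, 14.5, 18.8]]
```

Jaw is running back (median 157, started at 150). I'll keep the tab down until it stops.

Call:
servo_tool(steps=[{"tx": 0,"ty": 0,"tz": -0.1,"yaw": 0,"claw": 0},{"tx": 0,"ty": 0,"tz": 0,"yaw": 0,"claw": 0},{"tx": 0,"ty": 0,"tz": 0,"yaw": 0,"claw": 0},{"tx": 0,"ty": 0,"tz": 0,"yaw": 0,"claw": 0},{"tx": 0,"ty": 0,"tz": 0,"yaw": 0,"claw": 0},{"tx": 0,"ty": 0,"tz": 0,"yaw": 0,"claw": 0},{"tx": 0,"ty": 0,"tz": 0,"yaw": 0,"claw": 0},{"tx": 0,"ty": 0,"tz": 0,"yaw": 0,"claw": 0},{"tx": 0,"ty": 0,"tz": 0,"yaw": 0,"claw": 0},{"tx": 0,"ty": 0,"tz": 0,"yaw": 0,"claw": 0}])

```text
time_s: 12.85
position: [0.5456, 0.0841, 0.103]
tool_rot: [[-0.993, 0.115, 0.003], [0.115, 0.993, -0.0], [-0.003, -0.0, -1.0]]
ft_force: [-3.7, 0.3, 11.2]
grip_width: -0.0002
gripper_force: 6.0
```

```bash
python3 jaw.py
```

```text
12.85 [0.5456 0.0841 0.103 ] [-3.7  0.3 11.2] -0.0002
scene 75 [150.6 158.2 165.4] 228 [[65.9, 88.3, 111.4], [13.8, 48.6, 83.9]]
side 45 [148.8 155.  163. ] 2 [[94.2, 98.4, 102.5], [11.5, 12.1, 12.8]]
```

Call:
servo_tool(steps=[{"tx": 0,"ty": 0,"tz": 2,"yaw": 0,"claw": 0},{"tx": 1,"ty": 1,"tz": 4,"yaw": 0,"claw": 8},{"tx": 2,"ty": 1,"tz": 4,"yaw": 0,"claw": 8.5},{"tx": 3,"ty": 1,"tz": 3,"yaw": 0,"claw": 8.5},{"tx": 3,"ty": 1,"tz": 2,"yaw": 0,"claw": 8.5},{"tx": 0,"ty": 0,"tz": 0,"yaw": 0,"claw": 8.5},{"tx": 0,"ty": 0,"tz": 0,"yaw": 0,"claw": 8.5}])

```text
time_s: 13.65
position: [0.635, 0.1242, 0.2508]
tool_rot: [[-0.993, 0.115, -0.001], [0.115, 0.993, -0.0], [0.001, -0.0, -1.0]]
ft_force: [0.3, 0.3, -0.9]
grip_width: 0.0848
gripper_force: 0.0
```

```bash
python3 - <<'E'
from h import *
im,d,m=grab('wrist','w3.png'); np.save('/tmp/w1P.npy',cloud(d,m)); np.savez('/tmp/w3.npz',im=im,d=d)
E
python3 fit.py|tail -11; python3 jaw.py
```

```text
head 2128 x [-28.2  -3.4  26. ] y [-88.7 -73.2  -6.9] z 77.5
tab 1627 x [-16.   -0.1  16.3] y [-63.3 -46.4 -28.7] z 91.8
hjaw 868 x [ 36.7  75.4 117.2] y [-13.6  -7.9  -2.4] z 71.4
handle 941 x [-88.7 -67.9 -45.8] y [-71.7 -64.  -56.7] z 68.5
trig 308 x [-90.2 -75.9 -60.7] y [-36.2 -31.7 -28.4] z 65.3
bar 983 x [-4.5  0.2  4.9] y [11.9 55.6 98.2] z 65.7
tail 596 x [-5.4  0.1  5.9] y [-144.7 -121.7  -96.1] z 65.5
fjaw 1864 x [-17.7  42.8 115.5] y [152.7 159.1 165.9] z 71.6
housing 3613 x [ 59.1  82.6 107.9] y [ 3.8 45.8 87.8] z 55.5
bush 56 x [70.1 81.5 97.7] y [90.2 92.2 93.8] z 50.4
squeeze [0.44549757 0.08315601] deg -6.84520589765727
13.7 [0.6344 0.124  0.2504] [-0.9  0.   0.8] 0.085
scene 66 [150.6 158.2 165.4] 218 [[64.4, 87.5, 110.9], [12.6, 48.8, 85.6]]
side 73 [148.9 155.4 162. ] 195 [[59.6, 81.7, 107.0], [13.7, 46.3, 82.7]]
```

View pics/w3.png

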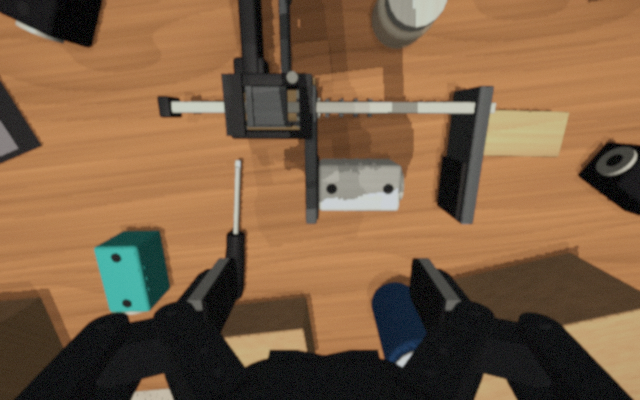

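The jaw is fully back at (468,160). The bush flange sits flush on the housing end at (402,182), spanning y 90–94, so it is home. Next is the grasp.

```bash
python3 - <<'E'
from h import *
P=np.load('/tmp/w1P.npy'); o=np.load('/tmp/o.npy'); c,s=np.cos(o[2]),np.sin(o[2])
p=P.reshape(-1,3); p=p[(p[:,2]>.052)&(p[:,2]<.060)]; e=p[:,:2]-o[:2]
q=np.stack([c*e[:,0]+s*e[:,1],-s*e[:,0]+c*e[:,1]],1)
p=p[(q[:,0]>.045)&(q[:,0]<.125)&(q[:,1]>.001)&(q[:,1]<.092)]
r=cv2.minAreaRect((p[:,:2]*1000).astype(np.float32)); print(r)
t=o[:2]+np.array([c*.0835-s*.0458,s*.0835+c*.0458]); b=env.observe()['position']; print(t,(t-b[:2])*100,b[2])
E
```

```text
((640.3469848632812, 166.15536499023438), (90.44551086425781, 50.993045806884766), 83.55281829833984)
[0.64018038 0.16533809] [0.59602164 4.1440456 ] 0.25048512735688927
```

Call:
servo_tool(steps=[{"tx": 0,"ty": 0,"tz": 0,"yaw": -8,"claw": 8.5},{"tx": 0,"ty": 0,"tz": 0,"yaw": -8,"claw": 8.5},{"tx": 0,"ty": 0,"tz": 0,"yaw": -8,"claw": 8.5},{"tx": 0,"ty": 0,"tz": 0,"yaw": -8,"claw": 8.5},{"tx": 0,"ty": 0,"tz": 0,"yaw": -8,"claw": 8.5},{"tx": 0,"ty": 0,"tz": 0,"yaw": -8,"claw": 8.5},{"tx": 0,"ty": 0,"tz": 0,"yaw": -8,"claw": 8.5},{"tx": 0,"ty": 0,"tz": 0,"yaw": -8,"claw": 8.5},{"tx": 0,"ty": 0,"tz": 0,"yaw": -8,"claw": 8.5},{"tx": 0,"ty": 0,"tz": 0,"yaw": -8,"claw": 8.5},{"tx": 0,"ty": 0,"tz": 0,"yaw": -8,"claw": 8.5},{"tx": 0,"ty": 0,"tz": 0,"yaw": -2,"claw": 8.5},{"tx": 0,"ty": 0,"tz": 0,"yaw": 0,"claw": 8.5}])

```text
time_s: 15.1
position: [0.6345, 0.1239, 0.251]
tool_rot: [[0.116, 0.993, -0.001], [0.993, -0.116, -0.0], [-0.0, -0.001, -1.0]]
ft_force: [-0.1, -0.0, 0.2]
grip_width: 0.0852
gripper_force: 0.0
```

Call:
servo_tool(steps=[{"tx": 0.58,"ty": 2.2,"tz": 0,"yaw": 0,"claw": 8.5},{"tx": 0,"ty": 2,"tz": 0,"yaw": 0,"claw": 8.5},{"tx": 0,"ty": 0,"tz": -4,"yaw": 0,"claw": 8.5},{"tx": 0,"ty": 0,"tz": -4,"yaw": 0,"claw": 8.5},{"tx": 0,"ty": 0,"tz": -4,"yaw": 0,"claw": 8.5},{"tx": 0,"ty": 0,"tz": -3,"yaw": 0,"claw": 8.5},{"tx": 0,"ty": 0,"tz": 0,"yaw": 0,"claw": 8.5},{"tx": 0,"ty": 0,"tz": 0,"yaw": 0,"claw": 8.5}])

```text
time_s: 15.9
position: [0.6412, 0.1661, 0.1022]
tool_rot: [[0.115, 0.993, 0.0], [0.993, -0.115, 0.0], [0.0, 0.0, -1.0]]
ft_force: [0.1, 0.4, 1.1]
grip_width: 0.0852
gripper_force: 0.0
```

Call:
servo_tool(newtons=50, steps=[{"tx": -0.05,"ty": 0,"tz": -2.5,"yaw": 0,"claw": 8.5},{"tx": 0,"ty": 0,"tz": -2.2,"yaw": 0,"claw": 8.5},{"tx": 0,"ty": 0,"tz": -1.5,"yaw": 0,"claw": 8.5},{"tx": 0,"ty": 0,"tz": 0,"yaw": 0,"claw": 8.5},{"tx": 0,"ty": 0,"tz": 0,"yaw": 0,"claw": 7},{"tx": 0,"ty": 0,"tz": 0,"yaw": 0,"claw": 6},{"tx": 0,"ty": 0,"tz": 0,"yaw": 0,"claw": 5},{"tx": 0,"ty": 0,"tz": 0,"yaw": 0,"claw": 4.5},{"tx": 0,"ty": 0,"tz": 0,"yaw": 0,"claw": 4.5},{"tx": 0,"ty": 0,"tz": 0,"yaw": 0,"claw": 4.5}])

```text
time_s: 16.9
position: [0.6412, 0.1662, 0.0409]
tool_rot: [[0.115, 0.993, 0.003], [0.993, -0.115, 0.0], [0.001, 0.003, -1.0]]
ft_force: [-0.5, -0.5, 6.3]
grip_width: 0.0518
gripper_force: 55.3
```

Call:
servo_tool(steps=[{"tx": 0,"ty": 0.3,"tz": 0.5,"yaw": 0,"claw": 4.5},{"tx": 0,"ty": 0.3,"tz": 1.5,"yaw": 0,"claw": 4.5},{"tx": 0,"ty": 0,"tz": 3,"yaw": 0,"claw": 4.5},{"tx": 0,"ty": 0,"tz": 4,"yaw": 0,"claw": 4.5},{"tx": 0,"ty": 0,"tz": 4,"yaw": 0,"claw": 4.5},{"tx": 0,"ty": 0,"tz": 3,"yaw": 0,"claw": 4.5},{"tx": 0,"ty": 0,"tz": 0,"yaw": 0,"claw": 4.5}])

```text
time_s: 17.6
position: [0.6416, 0.1725, 0.2035]
tool_rot: [[0.115, 0.993, 0.008], [0.993, -0.115, 0.001], [0.002, 0.007, -1.0]]
ft_force: [0.7, 0.1, -6.4]
grip_width: 0.0512
gripper_force: 54.5
```

Call:
servo_tool(steps=[{"tx": -0.6,"ty": -1.8,"tz": 0,"yaw": 0,"claw": 4.5},{"tx": -1.2,"ty": -3.6,"tz": 0,"yaw": 1,"claw": 4.5},{"tx": -1.2,"ty": -3.6,"tz": 0,"yaw": 1,"claw": 4.5},{"tx": -1.2,"ty": -3.6,"tz": 0,"yaw": 1,"claw": 4.5},{"tx": -1.2,"ty": -3.6,"tz": 0,"yaw": 1,"claw": 4.5},{"tx": -1.2,"ty": -3.6,"tz": 0,"yaw": 1,"claw": 4.5},{"tx": -1.2,"ty": -3.6,"tz": 0,"yaw": 1,"claw": 4.5},{"tx": -1.2,"ty": -3.6,"tz": 0,"yaw": 1,"claw": 4.5},{"tx": -1.2,"ty": -3.6,"tz": 0,"yaw": 1,"claw": 4.5},{"tx": -1.2,"ty": -3.6,"tz": 0,"yaw": 1,"claw": 4.5},{"tx": -1.2,"ty": -3.6,"tz": 0,"yaw": 1,"claw": 4.5},{"tx": -1.2,"ty": -3.6,"tz": 0,"yaw": 0,"claw": 4.5},{"tx": -1.2,"ty": -3.6,"tz": 0,"yaw": 0,"claw": 4.5},{"tx": -1.2,"ty": -3.6,"tz": 0,"yaw": 0,"claw": 4.5},{"tx": -0.6,"ty": -1.2,"tz": 0,"yaw": 0,"claw": 4.5},{"tx": 0,"ty": 0,"tz": 0,"yaw": 0,"claw": 4.5},{"tx": 0,"ty": 0,"tz": 0,"yaw": 0,"claw": 4.5}])

```text
time_s: 19.3
position: [0.4723, -0.3248, 0.1978]
tool_rot: [[-0.059, 0.998, -0.002], [0.998, 0.059, 0.003], [0.003, -0.002, -1.0]]
ft_force: [-0.1, 0.6, -6.2]
grip_width: 0.051
gripper_force: 54.2
```

Call:
servo_tool(steps=[{"tx": 0,"ty": 0,"tz": -4,"yaw": 0,"claw": 4.5},{"tx": 0,"ty": 0,"tz": -4,"yaw": 0,"claw": 4.5},{"tx": 0,"ty": 0,"tz": -3.5,"yaw": 0,"claw": 4.5},{"tx": 0,"ty": 0,"tz": -2,"yaw": 0,"claw": 4.5},{"tx": 0,"ty": 0,"tz": -1,"yaw": 0,"claw": 4.5},{"tx": 0,"ty": 0,"tz": -0.5,"yaw": 0,"claw": 4.5},{"tx": 0,"ty": 0,"tz": 0,"yaw": 0,"claw": 4.5},{"tx": 0,"ty": 0,"tz": 0,"yaw": 0,"claw": 4.5}])

```text
time_s: 20.1
position: [0.4731, -0.326, 0.0504]
tool_rot: [[-0.059, 0.998, 0.001], [0.998, 0.059, -0.001], [-0.001, 0.001, -1.0]]
ft_force: [0.1, -0.7, -6.0]
grip_width: 0.0516
gripper_force: 54.2
```

Call:
servo_tool(steps=[{"tx": 0,"ty": 0,"tz": -0.3,"yaw": 0,"claw": 4.5},{"tx": 0,"ty": 0,"tz": -0.2,"yaw": 0,"claw": 4.5},{"tx": 0,"ty": 0,"tz": -0.1,"yaw": 0,"claw": 4.5},{"tx": 0,"ty": 0,"tz": 0,"yaw": 0,"claw": 4.5},{"tx": 0,"ty": 0,"tz": 0,"yaw": 0,"claw": 4.5}])

```text
time_s: 20.6
position: [0.4727, -0.3261, 0.0449]
tool_rot: [[-0.059, 0.998, 0.001], [0.998, 0.059, -0.001], [-0.001, 0.001, -1.0]]
ft_force: [-3.6, 3.0, 6.8]
grip_width: 0.0515
gripper_force: 55.8
```

Floor contact: the vertical force went from -6 to +7 N. I'll release, back off and check.

Call:
servo_tool(steps=[{"tx": 0,"ty": 0,"tz": 0,"yaw": 0,"claw": 5.5},{"tx": 0,"ty": 0,"tz": 0,"yaw": 0,"claw": 6.5},{"tx": 0,"ty": 0,"tz": 0,"yaw": 0,"claw": 8},{"tx": 0,"ty": 0,"tz": 0,"yaw": 0,"claw": 8.4},{"tx": 0,"ty": 0,"tz": 0,"yaw": 0,"claw": 8.4},{"tx": 0,"ty": 0,"tz": 2,"yaw": 0,"claw": 8.4},{"tx": 0,"ty": 0,"tz": 4,"yaw": 0,"claw": 8.4},{"tx": 0,"ty": 0,"tz": 4,"yaw": 0,"claw": 8.4},{"tx": 0,"ty": 0,"tz": 4,"yaw": 0,"claw": 8.4},{"tx": 0,"ty": -2,"tz": 4,"yaw": 0,"claw": 8.4},{"tx": 0,"ty": -4,"tz": 2,"yaw": 0,"claw": 8.4},{"tx": 0,"ty": -4,"tz": 0,"yaw": 0,"claw": 8.4},{"tx": 0,"ty": 0,"tz": 0,"yaw": 0,"claw": 8.4}])

```text
time_s: 21.9
position: [0.4717, -0.4299, 0.2429]
tool_rot: [[-0.056, 0.998, 0.0], [0.998, 0.056, -0.002], [-0.002, 0.0, -1.0]]
ft_force: [-0.6, -0.1, -1.2]
grip_width: 0.0837
gripper_force: 0.0
```

```bash
python3 - <<'E'
from h import *
im,d,m=grab('wrist','w4.png'); P=cloud(d,m)
k=(P[...,2]>.05)&(P[...,2]<.07)&(abs(P[...,0]-.473)<.07)&(abs(P[...,1]+.325)<.08); k=k&~np.isnan(P[...,0])
print(k.sum(),np.percentile(P[k],[2,50,98],axis=0).round(4)); a,_,_=grab('scene')
b,_,_=grab('side'); cv2.imwrite('pics/f.png',np.hstack([cv2.resize(a,(400,250)),cv2.resize(im,(400,250))])[:,:,::-1])
E
```

```text
5433 [[ 0.4481 -0.37    0.0556]
 [ 0.4731 -0.324   0.0596]
 [ 0.4983 -0.2823  0.0612]]
```

View pics/f.png

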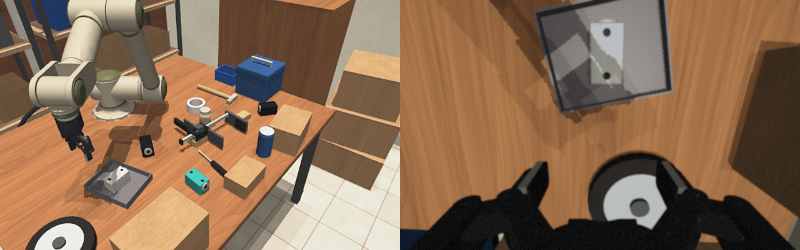

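The housing stands upright in the tray, with its top at 60 mm (left view (117,178), right view (606,55)). The clamp's jaw is open and the bystanders are unmoved. I'll hand the job in.

```bash
python3 -c "
from rig import env
print(env.close_job())"
```

```text
the job is handed in; nothing more can be done
None
```

The job is handed in, with no verdict shown: three full squeezes pressed the bush home, the fourth stopped stiff at about 31 N, the tab then let the jaw run fully back, and the housing stands upright in the grey tray (about 22 s used).

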